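# Put the lacemaker's tools back on their holders

### The arm

A 7-joint arm with a two-finger parallel gripper is mounted at the origin on the work surface. World frame = base frame: x ahead of the robot, y to its left, z up, the work surface at z = 0. Lengths are in m, angles in rad, forces in N, time in s.
With the tool pointing down it reaches from about 0.375 to 0.925 m from the base axis. Payload 3.1 kg.
Tool frame: the origin (TCP) lies midway between the tips of the shut fingers; the grasp point (between the pads) lies 19 mm behind it; z points along the fingers, y is the line along which they close (so a half turn about z gives the same grasp; the last joint's range is limited). The gripper opens to 85 mm and grips with 20 to 120 N. Pads are 22 mm wide; open, the fingers measure 114 mm over their backs; the gripper's body (76 mm by 85 mm) begins 54 mm behind the grasp point. The pads swing forward as they close: fully open they stand 13 mm farther back than shut.
Start: joints at [-1.389, 0.383, 0.044, 1.598, -0.018, 1.161, -0.05], TCP at [0.179, 0.625, 0.231] pointing down, gripper open.
Joint ranges: [-2.61, 2.61], [-0.41, 2.15], [-1.48, 1.57], [0, 2.5], [-1.57, 4.71], [0.05, 1.97], [-2.85, 2.85]. Speed limits (rad/s): [2.79, 2.79, 3.14, 3.14, 3.14, 3.14, 3.14].

### API

Orientations are given as a rotation vector (axis times angle).
In Python, from station import ctrl, imaging gives the robot as it stands. The module is installed in compiled form; this text tells all that it offers.
- The arm moves only by the tool send_rows, never from a script. Its argument "targets" is a list of rows, each a list of 3 entries, a list of its own where there are three numbers: the shift along the tool's x, y, z normalised to -1 to 1, where 1 is 0.075 m, then the turn, a rotation vector about the tool's x, y, z normalised to -1 to 1, where 1 is 90 degrees, then the closure, from 0 (fully open) to 1 (shut). A call has 1 to 20 rows; each row shifts and turns the commanded pose from where the row before left it, along the tool's axes as they then stand; what a row does not reach is not made up. A row lasts 1/8 s, in which the tool goes at most 62.5 mm and 10.7 degrees, less where a joint would pass 70% of its speed; a pose out of reach is approached as far as the arm can. A call with a number of a shift or a turn outside -1 to 1 is refused whole. A call with a gripper value outside its range is refused whole. The fingers move at their own pace and stop on an object; the grip force is fixed at half the most. Time passes only in rows, so rows that do not move let the fingers close. It gives the time, the measured TCP pose, the force, the opening and the grip force at its end, in the units of the state.
- ctrl.observe(): the state, without advancing time (a new reading comes with each control period).
- imaging.get_image(name): name is "side" or "top"; returns (picture, depth): 400x640x3 uint8, red, green, blue; 400x640 float32, m along the optical axis (not along the pixel's ray), 0 where there is no reading.
- imaging.calibration(name): a dict with "mtx" (3x3 intrinsics, pixels), "k1" (the pictures are not rectified: a ray, as slopes to the right and down, at radius r is drawn at 1 + k1 r^2 times it, then the intrinsics apply), "pose" (4x4, takes a point from camera to world coordinates). Camera axes: x right, y up, looking along -z (the intrinsics and any distortion apply to the point x, -y, -z); pixel columns grow to the right and rows downward; lengths in m; the calibration is good to about 2 mm. A picture is of the moment at which its call begins. calibration takes no time and is no camera call.
- ctrl.sign_off(): hands the job in; it is judged then, once.
The state is a dict: "time": time; "joint_pos": joint angles; "joint_velocities": joint speeds; "tau": joint torques, N m; "tool_pos": TCP position; "eef_rot": TCP orientation; "force": force on the tool from outside, world axes, zero at the start; "moment": the same for the moment, N m; "gripper_width": finger opening in m; "gripper_force": force on a finger pad.
Only numpy, scipy, OpenCV 4.12 (cv2) and the standard library are available. Lean on these libraries where they do the work, as an engineer would, in place of code of your own. Each camera call takes 0.05 s, during which the arm holds its last target. There are 200 camera calls.

### The job

The lace demonstration is over: put the tools back where they belong. Stand the cone of thread over the tapered wooden peg of the cone stand and the reel of thread on the thin steel spindle of the reel stand, both sitting right down on the base; set the open pin tin on the middle of its cork coaster, keeping it level so that no pins spill; and lay the pricker lengthwise in the notches of the tool rest. Let go of everything, and leave the cup and the bobbin box where they are.

Things in the scene. Friction and masses are not known exactly. Their poses are not given: they have to be found in the camera images.
- cone_c (a point): Cone of ecru thread standing upright, wide end down: 58 mm across at the foot, 46 mm at 74 mm up, then a white core rim 33 mm across (80 mm tall in all). Hollow right through: bore 40 mm wide at the foot, 28 mm at the top, 26 mm in the rim. This point: on its axis, 40 mm above its foot, where it is 52 mm across; z is its axis, up. 90 g.
- reel_c (a point): Full reel of ecru lace thread standing upright: pale wooden flanges 45 mm across, thread 44 mm across between them, 56 mm tall, with a 22 mm bore right through. This point is its centre, half-way up (28 mm); z is its axis, up. About 60 g.
- pinpot_c (a point): Round open steel tin with brass pins in it, 58 mm across and 36 mm tall, wall 2.5 mm. This point is its centre, half-way up (18 mm); z is up. About 100 g.
- pricker_c (a point): Pricker (lacemaker's awl) lying down: pale eight-sided wooden handle 14 mm thick and 85 mm long, a 12 mm brass collet 10 mm thick and a steel needle, 122 mm in all. This point: on the handle's axis near the balance point, 7 mm above what it lies on, 50 mm from the butt, 72 mm from the needle's tip; x points along it to the needle, z up. 40 g.
- cone_stand: Fixed cone stand: pale turned wooden base 92 mm across and 14 mm high, with an upright tapered wooden peg in the middle, 28 mm thick at its foot, 16 mm near its rounded-off tip; the tip is 72 mm above the table. Origin on the axis at table height. The cone, when home, stands on the base, so its listed point is 54 mm above the table.
- reel_stand: Fixed reel stand: pale turned wooden base 84 mm across and 14 mm high, with an upright steel spindle 8 mm thick in the middle, its tip 74 mm above the table. Origin on the axis at table height. The reel, when home, stands on the base, so its centre is 42 mm above the table.
- coaster: Fixed round cork coaster, 94 mm across and 6 mm thick, with a dark ring marked round its middle, a little wider than the pin tin. Origin at its centre at table height. With the tin on it the tin's centre is 24 mm above the table.
- rest: Fixed pale wooden tool rest: base plate 84 mm (x) by 70 mm (y), 8 mm thick, and two bars across it at x = -32 and +32 mm, 10 mm thick. Each bar has in its middle a flat notch 34 mm wide (y), floor 22 mm and shoulders 32 mm above the table. A tool lies along x in both notches, either way round; the pricker's listed point is then over the middle, 29 mm up. Origin: centre, at table height.
- cup: Bystander: blue cup, 76 mm across the rim, 92 mm tall, standing upright. Origin at the centre of its foot. Not to be moved.
- bobbinbox: Bystander: closed cardboard bobbin box with a red-brown lid, 79 by 129 mm (x by y), 40 mm tall. Origin at the centre of its underside. Not to be moved.
There are look-alikes about, which are no part of the job. Of the things like the part that bears pinpot_c, leave any that is blue or red; of the rest the smaller one is meant.

How it is judged:
At the end, for the whole second after the job is handed in: Cone and reel stand on their stands' bases over the pegs, the tin on its coaster, axes within 12 mm (tin 14), upright within 9 deg; the pricker lies in both notches, along the rest within 0.3 rad, within 20 mm lengthwise and 14 mm across. Heights within 5 mm; all released, at rest (horizontal distance between cone_c and cone_stand below 0.012 m and z of cone_c in the frame of cone_stand between 0.048 and 0.06 m and angle between each of cone_c, reel_c, pinpot_c's own z axis and vertical below 0.15 rad and horizontal distance between reel_c and reel_stand below 0.012 m and z of reel_c in the frame of reel_stand between 0.036 and 0.048 m and horizontal distance between pinpot_c and coaster below 0.014 m and z of pinpot_c in the frame of coaster between 0.019 and 0.029 m and x of pricker_c in the frame of rest between -0.02 and 0.02 m and y of pricker_c in the frame of rest between -0.014 and 0.014 m and z of pricker_c in the frame of rest between 0.024 and 0.035 m and angle between the x axis of pricker_c and the x axis of rest, either way round below 0.3 rad and linear speed of each of cone, reel, pinpot, pricker below 0.02 m/s); the robot touches nothing.
It fails at once if the open pin tin is tipped, so that pins would spill (angle between pinpot_c's own z axis and vertical above 0.45 rad).
It fails at once if the cup is pushed or knocked over (distance of cup from where it was at the start of the episode above 0.02 m or angle between cup's own z axis and vertical above 0.3 rad).
It fails at once if the bobbin box is pushed away (distance of bobbinbox from where it was at the start of the episode above 0.02 m).
It also fails if it takes over 125 s, if anything falls off the work surface, if the arm or the gripper's body presses on something with over 40 N, if the wrist force passes 120 N, or if a joint passes its speed limit or range.

## Working session

There is one attempt and no reset: what is moved stays moved. The work goes in short steps, Python scripts to look and compute and a tool call to move; the robot and the scene stay as the last step left them, time stands still between calls to the robot, and variables do not carry over. Pictures are saved under pics/ and viewed, at most 14 in all, crops included, and the job is handed in when it is done.

Besides the shell and the picture viewer there is one more tool, called after "Emit:" as name([rows], argument=value, ...), one row to a line, values as JSON. send_rows: Moves the arm, as the interface text tells. Its arguments: {"type":"object","properties":{"targets":{"type":"array","items":{"type":"array"}}},"required":["targets"]}

```bash
mkdir -p pics; cat > h.py <<'E'
import numpy as np, cv2
from station import ctrl, imaging
def cloud(name):
    im,d=imaging.get_image(name); c=imaging.calibration(name)
    K=np.array(c["mtx"],float);h,w=d.shape
    u,v=np.meshgrid(np.arange(w),np.arange(h))
    p=cv2.undistortPoints(np.stack([u,v],-1).reshape(-1,1,2).astype(float),K,np.array([c["k1"],0,0,0.])).reshape(h,w,2)
    T=np.array(c["pose"]); P=np.stack([p[...,0]*d,-p[...,1]*d,-d],-1)@T[:3,:3].T+T[:3,3]
    P[d==0]=np.nan
    return im,P
def save(im,f): cv2.imwrite(f,im[...,::-1])
E
python3 - <<'E'
from h import *
for n in("top","side"):
    im,P=cloud(n); save(im,f"pics/{n}0.png"); np.savez(f"{n}0.npz",im=im,P=P)
    print(imaging.calibration(n))
print(ctrl.observe())
E
```

```text
{'mtx': array([[505.93573083,   0.        , 316.42734909],
       [  0.        , 505.93573083, 207.85976843],
       [  0.        ,   0.        ,   1.        ]]), 'k1': -0.021106813356283245, 'pose': array([[ 0.02564216,  0.99510429, -0.09544601,  0.42813923],
       [-0.99941688,  0.027672  ,  0.02000419,  0.00570176],
       [ 0.02254744,  0.0948774 ,  0.99523359,  1.25647431],
       [ 0.        ,  0.        ,  0.        ,  1.        ]])}
{'mtx': array([[428.07230803,   0.        , 316.78592103],
       [  0.        , 428.07230803, 198.98771574],
       [  0.        ,   0.        ,   1.        ]]), 'k1': -0.05190918668702845, 'pose': array([[ 0.79790927,  0.4737695 , -0.37267045,  0.1087753 ],
       [-0.60270944,  0.61777239, -0.50507287, -0.57069454],
       [-0.00906261,  0.62761432,  0.77847166,  0.93097001],
       [ 0.        ,  0.        ,  0.        ,  1.        ]])}
{'time': 0.1, 'joint_pos': array([-1.38881965,  0.38377902,  0.04383954,  1.59938577, -0.01783973,
        1.16121209, -0.04989687]), 'joint_velocities': array([-4.78983397e-04, -5.14181827e-04,  6.03979734e-04, -2.64515856e-03,
        1.34119597e-03,  1.08359755e-05,  2.04363007e-05]), 'tau': array([ 2.30175072e-03, -4.34729111e+01,  1.02907810e+00, -2.50457060e+01,
        1.08862753e-02,  5.40029389e-03,  6.10999464e-06]), 'tool_pos': array([0.17927823, 0.62391126, 0.23001064]), 'eef_rot': array([-0.43785565, -3.11077462,  0.00375051]), 'force': array([-0.26625187, -0.56003032,  0.19340648]), 'moment': array([ 0.03495164, -0.00833158, -0.02879261]), 'gripper_force': 0.0, 'gripper_width': 0.08535321521156002}
```

View pics/top0.png

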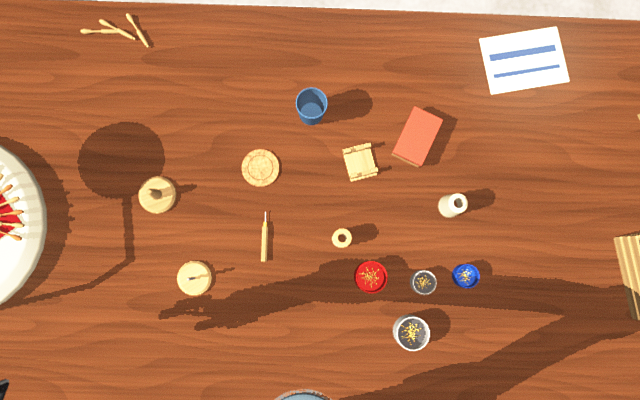

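View pics/side0.png

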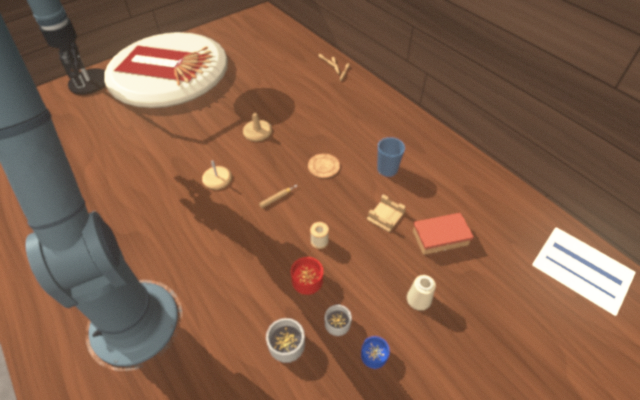

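The top view shows the cone at (453,205), reel (342,238), pricker (265,237), cone stand (157,195), reel stand (194,278), coaster (260,168), rest (360,162), cup (312,105) and box (418,136). The tin could be any of four: red (370,277), small grey (424,282), blue (466,276) or large grey (412,333). By the description it is the small grey one at (424,282). I'll measure everything and check that crop.

```bash
python3 - <<'E'
from h import *
z=np.load("top0.npz");im,P=z["im"],z["P"]
W=dict(cone=(435,185,478,225,.03,.1),conetop=(435,185,478,225,.074,.1),reel=(325,222,358,253,.03,.07),reeltop=(325,222,358,253,.05,.07),tin=(408,267,440,298,.025,.05),bigtin=(388,312,436,354,.03,.08),pricker=(252,203,278,268,.004,.03),
cstand=(135,173,180,218,.009,.02),cpeg=(135,173,180,218,.03,.09),rstand=(172,257,218,300,.009,.02),rspin=(172,257,218,300,.03,.09),coaster=(238,146,283,190,.004,.02),restbars=(340,140,384,184,.018,.05),rest=(340,140,384,184,.005,.05),cup=(290,82,333,130,.06,.12),box=(386,100,446,172,.03,.06))
for n,(a,b,c,d,lo,hi) in W.items():
    Q=P[b:d,a:c].reshape(-1,3);Q=Q[(Q[:,2]>lo)&(Q[:,2]<hi)]
    if len(Q)<4: print(n,len(Q));continue
    xy=(Q[:,:2]*1000).astype(np.float32)
    (cx,cy),r=cv2.minEnclosingCircle(xy);R=cv2.minAreaRect(xy)
    print(n,len(Q),"circ",round(cx),round(cy),round(r,1),"rect",np.round(R[0]),np.round(R[1]),round(R[2],1),"mean",np.round(xy.mean(0)),"z95",round(np.percentile(Q[:,2],95)*1000))
Z=P[60:300,100:600,2];print("table",np.nanmedian(Z))
a=cv2.resize(im[225:360,310:510],None,fx=2.0,fy=2.0,interpolation=2)
b=cv2.resize(im[130:300,225:395],None,fx=2.0,fy=2.0,interpolation=2)
o=np.zeros((340,740,3),np.uint8);o[:270,:400]=a;o[:,400:]=b;save(o,"pics/crop1.png")
E
```

```text
cone 400 circ 563 -350 26.2 rect [ 563. -351.] [50. 48.] 72.6 mean [ 562. -347.] z95 81
conetop 160 circ 563 -352 22.9 rect [ 564. -351.] [44. 43.] 30.3 mean [ 563. -351.] z95 83
reel 224 circ 475 -81 22.3 rect [476. -81.] [43. 43.] 0.3 mean [476. -81.] z95 60
reeltop 210 circ 475 -81 22.3 rect [475. -80.] [43. 44.] 30.6 mean [476. -81.] z95 60
tin 122 circ 374 -283 29.9 rect [ 374. -283.] [55. 59.] 1.1 mean [ 374. -284.] z95 40
bigtin 288 circ 254 -254 41.0 rect [ 254. -253.] [79. 80.] 7.0 mean [ 252. -254.] z95 53
pricker 334 circ 477 121 79.8 rect [478. 107.] [158.  62.] 1.9 mean [470. 108.] z95 17
cstand 868 circ 571 376 46.1 rect [570. 377.] [91. 88.] 60.9 mean [570. 375.] z95 18
cpeg 99 circ 571 375 11.8 rect [570. 375.] [20. 22.] 39.3 mean [570. 372.] z95 74
rstand 823 circ 370 274 41.7 rect [369. 274.] [80. 81.] 55.3 mean [370. 274.] z95 17
rspin 21 circ 369 274 3.8 rect [369. 274.] [6. 7.] 64.3 mean [370. 273.] z95 76
coaster 977 circ 645 124 69.7 rect [645. 124.] [106. 110.] 1.6 mean [646. 124.] z95 11
restbars 252 circ 669 -124 50.2 rect [ 668. -124.] [75. 71.] 16.3 mean [ 668. -124.] z95 35
rest 924 circ 668 -132 73.1 rect [ 669. -132.] [110. 103.] 1.3 mean [ 667. -125.] z95 32
cup 341 circ 790 1 38.1 rect [789.   0.] [74. 73.] 1.3 mean [795.   0.] z95 95
box 1658 circ 731 -263 74.2 rect [ 731. -263.] [ 80. 129.] 65.0 mean [ 730. -262.] z95 45
table 0.0008066270592719249
```

View pics/crop1.png

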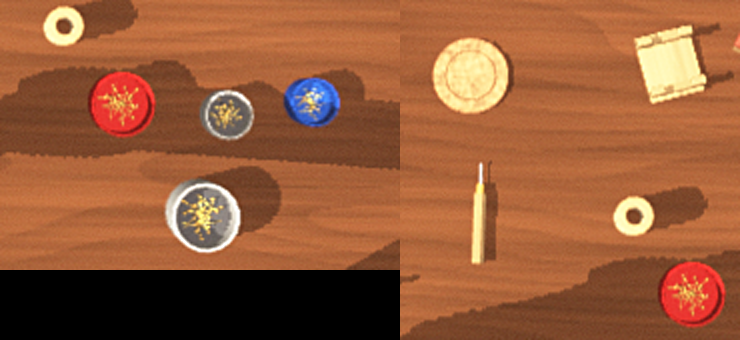

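The crop confirms the small grey tin (about 59 mm measured, pixel 424,282); the larger grey one is 80 mm. The pricker lies at crop (480,163)–(477,263), needle up. Next I'll refine pricker, coaster and rest by colour and height.

```bash
cat >> h.py <<'E'
from scipy.spatial.transform import Rotation as R
def st():
    s=ctrl.observe(); r=R.from_rotvec(s["eef_rot"]).as_matrix()
    print("t",round(s["time"],2),"tcp mm",np.round(s["tool_pos"]*1e3,1),"xax",np.round(r[:,0],3),"zax",np.round(r[:,2],3),"w",round(s["gripper_width"]*1e3,1),"gf",round(s["gripper_force"],1),"F",np.round(s["force"],1),"q",np.round(s["joint_pos"],2))
    return s,r
def go(*t):
    s,r=st(); print("units",np.round(r.T@(np.array(t)/1e3-s["tool_pos"])/0.075,3))
E
python3 - <<'E'
from h import *
z=np.load("top0.npz");im,P=z["im"],z["P"]
hsv=cv2.cvtColor(im,cv2.COLOR_RGB2HSV)
def rep(n,a,b,c,d,m):
    k=np.zeros(m.shape,bool);k[b:d,a:c]=m[b:d,a:c]
    l,L,S,_=cv2.connectedComponentsWithStats(k.astype(np.uint8));i=1+S[1:,4].argmax();Q=P[L==i]
    Q=Q[np.isfinite(Q[:,0])];xy=(Q[:,:2]*1e3).astype(np.float32);w=np.linalg.eigh(np.cov(xy.T))
    print(n,len(Q),"circ",cv2.minEnclosingCircle(xy),"rect",cv2.minAreaRect(xy),"pca",np.round(w[1][:,1],3),"ext x",xy[:,0].min(),xy[:,0].max())
pale=(hsv[...,2]>185)&(hsv[...,1]<170)
rep("pricker",252,203,278,268,pale); rep("coaster",238,146,283,190,pale);rep("rest",340,140,384,184,pale)
rep("bar1",340,140,384,160,(P[...,2]>.018));rep("bar2",340,164,384,184,(P[...,2]>.018))
print(hsv[240,265],hsv[168,260],hsv[200,240])
st()
E
```

```text
pricker 267 circ ((473.9361267089844, 110.6309814453125), 63.12443923950195) rect ((473.9171142578125, 109.2741470336914), (126.03297424316406, 18.242088317871094), 1.8191161155700684) pca [-1.    -0.002] ext x 410.86652 537.00574
coaster 1156 circ ((650.9142456054688, 125.48200225830078), 52.83236312866211) rect ((646.5765380859375, 124.83062744140625), (96.17916107177734, 94.52054595947266), 48.12132263183594) pca [-0.988 -0.154] ext x 598.98047 702.3862
rest 994 circ ((670.341064453125, -121.37696075439453), 57.5255126953125) rect ((669.183837890625, -119.08159637451172), (92.33965301513672, 78.78111267089844), 16.18596649169922) pca [-0.918 -0.396] ext x 618.2602 713.00684
bar1 126 circ ((700.607666015625, -114.94149780273438), 35.23064041137695) rect ((699.0555419921875, -115.31281280517578), (10.813755989074707, 70.28337860107422), 16.292112350463867) pca [-0.286  0.958] ext x 684.28986 713.7407
bar2 126 circ ((638.4595947265625, -133.01113891601562), 35.470726013183594) rect ((637.4873657226562, -133.29946899414062), (10.770142555236816, 70.65330505371094), 16.519147872924805) pca [-0.285  0.959] ext x 624.5559 651.56506
[ 22 115 253] [ 24  95 254] [  9 168 161]
t 0.1 tcp mm [179.3 623.9 230. ] xax [-0.961  0.276 -0.   ] zax [-0.    -0.002 -1.   ] w 85.4 gf 0.0 F [-0.3 -0.6  0.2] q [-1.39  0.38  0.04  1.6  -0.02  1.16 -0.05]
```

Emit:
send_rows([
  [[0,0,0],[0,0,-0.09],0],
  [[0,0,0],[0,0,-0.09],0],
  [[0,0,0],[0,0,0],0],
])

```text
time: 0.48
tool_pos: [0.1794, 0.6242, 0.2305]
eef_rot: [0.002, -3.141, 0.002]
force: [0.4, -0.1, -0.1]
gripper_width: 0.0853
gripper_force: 0.0
```

Rest: centre (668,-124), x axis at +16.4°. Coaster: (646,124.5). Pricker: (462,109), along x. Taking the pricker first.

Emit:
send_rows([
  [[-0.314,-0.572,0],[0,0,0],0],
  [[-0.314,-0.572,0],[0,0,0],0],
  [[-0.314,-0.572,0],[0,0,0],0],
  [[-0.314,-0.572,0],[0,0,0],0],
  [[-0.314,-0.572,0],[0,0,0],0],
  [[-0.314,-0.572,0],[0,0,0],0],
  [[-0.314,-0.572,0],[0,0,0],0],
  [[-0.314,-0.572,0],[0,0,0],0],
  [[-0.314,-0.572,0],[0,0,0],0],
  [[-0.314,-0.572,0],[0,0,0],0],
  [[-0.314,-0.572,0],[0,0,0],0],
  [[-0.314,-0.572,0],[0,0,0],0],
  [[0,0,0.6],[0,0,0],0],
  [[0,0,0.6],[0,0,0],0],
  [[0,0,0],[0,0,0],0],
  [[0,0,0],[0,0,0],0],
])

```text
time: 2.48
tool_pos: [0.4645, 0.1111, 0.1425]
eef_rot: [-0.003, 3.14, 0.001]
force: [-0.6, 0.3, 0.7]
gripper_width: 0.0854
gripper_force: 0.0
```

```bash
python3 - <<'E'
from h import *
go(462,109,4)
im,P=cloud("side");save(cv2.resize(im[120:260,200:420],None,fx=3,fy=3),"pics/p1.png")
E
```

```text
t 2.48 tcp mm [464.5 111.1 142.5] xax [-1.    -0.002 -0.002] zax [ 0.002  0.    -1.   ] w 85.4 gf 0.0 F [-0.6  0.3  0.7] q [-0.72  0.17  0.43  2.1  -0.09  0.89  1.34]
units [ 0.036 -0.029  1.846]
```

View pics/p1.png

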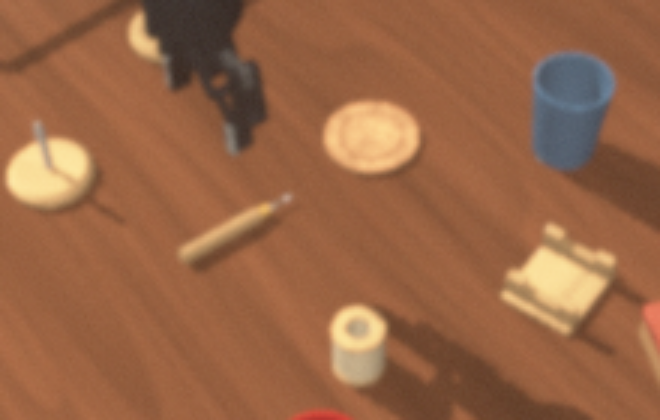

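The picture shows the open gripper over the pricker (crop 235,230), straddling it. Descending and gripping.

Emit:
send_rows([
  [[0.036,-0.029,0.4],[0,0,0],0],
  [[0,0,0.4],[0,0,0],0],
  [[0,0,0.4],[0,0,0],0],
  [[0,0,0.4],[0,0,0],0],
  [[0,0,0.22],[0,0,0],0],
  [[0,0,0],[0,0,0],0.5],
  [[0,0,0],[0,0,0],1],
  [[0,0,0],[0,0,0],1],
  [[0,0,0],[0,0,0],1],
  [[0,0,0],[0,0,0],1],
  [[0,0,0],[0,0,0],1],
  [[0,0,0],[0,0,0],1],
])

```text
time: 4.03
tool_pos: [0.4617, 0.1088, 0.0058]
eef_rot: [-0.005, 3.141, 0.001]
force: [-2.1, -1.2, 6.5]
gripper_width: 0.0117
gripper_force: 58.7
```

Emit:
send_rows([
  [[0,0,-0.3],[0,0,0],1],
  [[0,0,-0.4],[0,0,0],1],
  [[0,0,-0.4],[0,0,0],1],
  [[0,0,-0.3],[0,0,0],1],
  [[-0.343,-0.388,0],[0,0,0],1],
  [[-0.343,-0.388,0],[0,0,0],1],
  [[-0.343,-0.388,0],[0,0,0],1],
  [[-0.343,-0.388,0],[0,0,0],1],
  [[-0.343,-0.388,0],[0,0,0],1],
  [[-0.343,-0.388,0],[0,0,0],1],
  [[-0.343,-0.388,0],[0,0,0],1],
  [[-0.343,-0.388,0],[0,0,0],1],
  [[0,0,0],[0,0,-0.091],1],
  [[0,0,0],[0,0,-0.091],1],
  [[0,0,0],[0,0,0],1],
  [[0,0,0],[0,0,0],1],
])

```text
time: 6.02
tool_pos: [0.6672, -0.1234, 0.1096]
eef_rot: [0.449, -3.109, -0.0]
force: [-0.8, -0.5, -0.3]
gripper_width: 0.0114
gripper_force: 58.9
```

```bash
python3 - <<'E'
from h import *
go(668.3,-124.3,29)
im,P=cloud("side");save(cv2.resize(im[110:260,300:520],None,fx=3,fy=3),"pics/p2.png")
k=np.zeros(P.shape[:2],bool);k[110:260,300:520]=1
E
```

```text
t 6.03 tcp mm [ 667.2 -123.4  109.6] xax [-0.959 -0.283  0.   ] zax [-0.  0. -1.] w 11.4 gf 58.9 F [-0.8 -0.5 -0.3] q [-0.18  0.59  0.41  1.63 -0.27  0.98  2.18]
units [-0.011 -0.016  1.075]
```

View pics/p2.png

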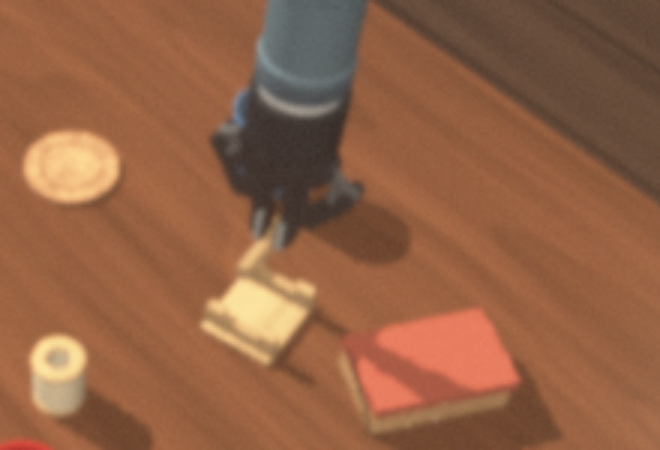

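The pricker is held (crop 265,250) above the rest, roughly aligned. Lowering and releasing.

Emit:
send_rows([
  [[-0.011,-0.016,0.3],[0,0,0],1],
  [[0,0,0.3],[0,0,0],1],
  [[0,0,0.25],[0,0,0],1],
  [[0,0,0.15],[0,0,0],1],
  [[0,0,0.08],[0,0,0],1],
  [[0,0,0],[0,0,0],1],
  [[0,0,0],[0,0,0],0.5],
  [[0,0,0],[0,0,0],0],
  [[0,0,0],[0,0,0],0],
  [[0,0,0],[0,0,0],0],
  [[0,0,-0.3],[0,0,0],0],
  [[0,0,-0.5],[0,0,0],0],
  [[0,0,-0.5],[0,0,0],0],
  [[0,0,-0.5],[0,0,0],0],
  [[0,0,0],[0,0,0.091],0],
  [[0,0,0],[0,0,0.091],0],
  [[0,0,0],[0,0,0],0],
])

```text
time: 8.2
tool_pos: [0.669, -0.1246, 0.1655]
eef_rot: [-0.007, 3.14, -0.001]
force: [-0.4, -0.3, 0.2]
gripper_width: 0.0852
gripper_force: 0.0
```

Emit:
send_rows([
  [[0.516,0.116,0],[0,0,0],0],
  [[0.516,0.116,0],[0,0,0],0],
  [[0.516,0.116,0],[0,0,0],0],
  [[0.516,0.116,0],[0,0,0],0],
  [[0.516,0.116,0],[0,0,0],0],
  [[0,0,0],[0,0,0],0],
  [[0,0,0],[0,0,0],0],
])

```text
time: 9.07
tool_pos: [0.4762, -0.0817, 0.1648]
eef_rot: [-0.007, 3.139, 0.0]
force: [-0.2, 0.6, 0.8]
gripper_width: 0.0853
gripper_force: 0.0
```

```bash
python3 - <<'E'
from h import *
go(475.5,-81,16)
im,P=cloud("top");a=cv2.resize(im[130:200,320:420],None,fx=4,fy=4)
im,P=cloud("side");b=cv2.resize(im[170:270,280:430],None,fx=2.6,fy=2.8)
save(np.hstack([a,b[:280,:390]]),"pics/p3.png")
E
```

```text
t 9.07 tcp mm [476.2 -81.7 164.8] xax [-1.    -0.004 -0.003] zax [ 0.003  0.    -1.   ] w 85.3 gf 0.0 F [-0.2  0.6  0.8] q [-0.42  0.15  0.54  2.08 -0.1   0.94  1.75]
units [0.015 0.009 1.984]
```

View pics/p3.png

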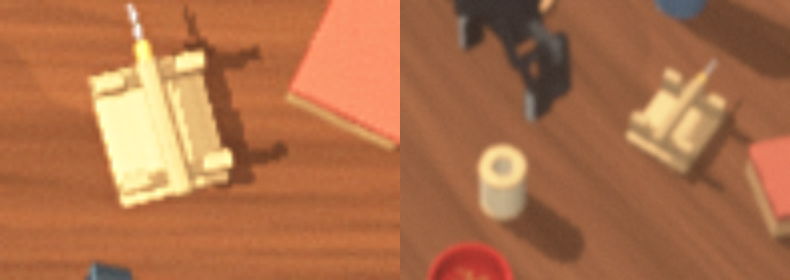

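The pricker lies in both notches, centred to about 3 mm (handle from (178,195) to the collet at (145,50) in the left crop). Now the reel, directly below the gripper.

Emit:
send_rows([
  [[0.015,0.009,0.4],[0,0,0],0],
  [[0,0,0.4],[0,0,0],0],
  [[0,0,0.4],[0,0,0],0],
  [[0,0,0.4],[0,0,0],0],
  [[0,0,0.38],[0,0,0],0],
  [[0,0,0],[0,0,0],0],
  [[0,0,0],[0,0,0],0.4],
  [[0,0,0],[0,0,0],0.6],
  [[0,0,0],[0,0,0],0.8],
  [[0,0,0],[0,0,0],1],
  [[0,0,0],[0,0,0],1],
  [[0,0,0],[0,0,0],1],
  [[0,0,-0.3],[0,0,0],1],
  [[0,0,-0.4],[0,0,0],1],
  [[0,0,-0.4],[0,0,0],1],
  [[0,0,-0.4],[0,0,0],1],
  [[0,0,0],[0,0,0],1],
])

```text
time: 11.3
tool_pos: [0.476, -0.0809, 0.1302]
eef_rot: [-0.005, 3.135, 0.002]
force: [0.7, 0.6, -0.6]
gripper_width: 0.0434
gripper_force: 61.1
```

Emit:
send_rows([
  [[0.1775,0.592,0],[0,0,0],1],
  [[0.1775,0.592,0],[0,0,0],1],
  [[0.1775,0.592,0],[0,0,0],1],
  [[0.1775,0.592,0],[0,0,0],1],
  [[0.1775,0.592,0],[0,0,0],1],
  [[0.1775,0.592,0],[0,0,0],1],
  [[0.1775,0.592,0],[0,0,0],1],
  [[0.1775,0.592,0],[0,0,0],1],
  [[0,0,0],[0,0,0],1],
  [[0,0,0],[0,0,0],1],
])

```text
time: 12.55
tool_pos: [0.3655, 0.2729, 0.1267]
eef_rot: [0.005, -3.14, 0.003]
force: [-0.4, 0.7, -1.2]
gripper_width: 0.0437
gripper_force: 61.2
```

```bash
python3 - <<'E'
from h import *
go(369.7,274,31)
im,P=cloud("side");save(cv2.resize(im[100:230,150:330],None,fx=3.5,fy=3.5),"pics/p4.png")
E
```

```text
t 12.55 tcp mm [365.5 272.9 126.7] xax [-1.    -0.003  0.002] zax [-0.002 -0.002 -1.   ] w 43.7 gf 61.2 F [-0.4  0.7 -1.2] q [-0.96  0.15  0.25  2.15 -0.05  0.85  0.89]
units [-0.059  0.017  1.275]
```

View pics/p4.png

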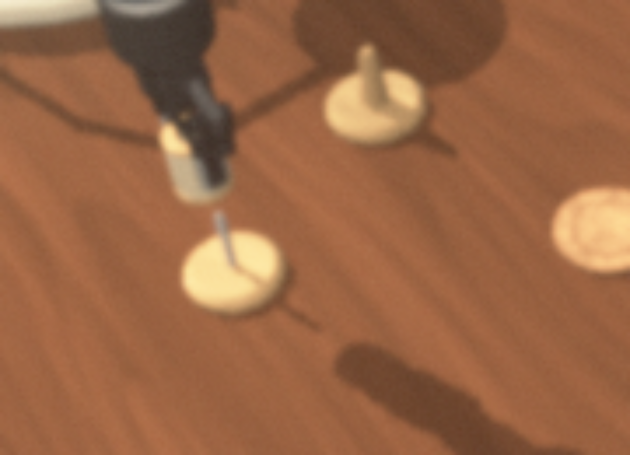

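The reel is held upright over the spindle (crop 220,215). Correcting and lowering.

Emit:
send_rows([
  [[-0.059,0.017,0],[0,0,0],1],
  [[0,0,0.25],[0,0,0],1],
  [[0,0,0.25],[0,0,0],1],
  [[0,0,0.25],[0,0,0],1],
  [[0,0,0.2],[0,0,0],1],
  [[0,0,0.2],[0,0,0],1],
  [[0,0,0.1],[0,0,0],1],
  [[0,0,0],[0,0,0],1],
  [[0,0,0],[0,0,0],1],
])

```text
time: 13.72
tool_pos: [0.3711, 0.2756, 0.0344]
eef_rot: [-0.005, 3.141, 0.001]
force: [-0.1, 0.2, -0.7]
gripper_width: 0.0435
gripper_force: 61.2
```

Emit:
send_rows([
  [[0,-0.01,0.045],[0,0,0],1],
  [[0,0,0],[0,0,0],1],
  [[0,0,0],[0,0,0],0.5],
  [[0,0,0],[0,0,0],0],
  [[0,0,0],[0,0,0],0],
  [[0,0,0],[0,0,0],0],
  [[0,0,-0.3],[0,0,0],0],
  [[0,0,-0.5],[0,0,0],0],
  [[0,0,-0.5],[0,0,0],0],
  [[0,0,-0.5],[0,0,0],0],
  [[0,0,0],[0,0,0],0],
])

```text
time: 15.1
tool_pos: [0.3728, 0.2764, 0.1689]
eef_rot: [-0.004, 3.136, 0.009]
force: [-0.0, -0.4, -0.4]
gripper_width: 0.0856
gripper_force: 0.0
```

Emit:
send_rows([
  [[-0.193,-0.613,0],[0,0,0],0],
  [[-0.193,-0.613,0],[0,0,0],0],
  [[-0.193,-0.613,0],[0,0,0],0],
  [[-0.193,-0.613,0],[0,0,0],0],
  [[-0.193,-0.613,0],[0,0,0],0],
  [[-0.193,-0.613,0],[0,0,0],0],
  [[0.191,-0.629,0],[0,0,0],0],
  [[0.191,-0.629,0],[0,0,0],0],
  [[0.191,-0.629,0],[0,0,0],0],
  [[0.191,-0.629,0],[0,0,0],0],
  [[0.191,-0.629,0],[0,0,0],0],
  [[0.191,-0.629,0],[0,0,0],0],
  [[0,0,0],[0,0,0],0],
  [[0,0,0],[0,0,0],0],
])

```text
time: 16.85
tool_pos: [0.3726, -0.2837, 0.1647]
eef_rot: [0.004, -3.14, -0.001]
force: [0.0, 0.3, 0.2]
gripper_width: 0.0855
gripper_force: 0.0
```

```bash
python3 - <<'E'
from h import *
go(374,-283,7)
im,P=cloud("side");a=cv2.resize(im[120:230,170:290],None,fx=3,fy=3);b=cv2.resize(im[230:400,240:420],None,fx=2,fy=1.95)[:330]
save(np.hstack([a,b]),"pics/p5.png")
E
```

```text
t 16.85 tcp mm [ 372.6 -283.7  164.7] xax [-1.    -0.003  0.002] zax [-0.002  0.001 -1.   ] w 85.5 gf 0.0 F [0.  0.3 0.2] q [-0.21  0.14  0.83  2.12 -0.13  0.94  2.27]
units [-0.023  0.008  2.103]
```

View pics/p5.png

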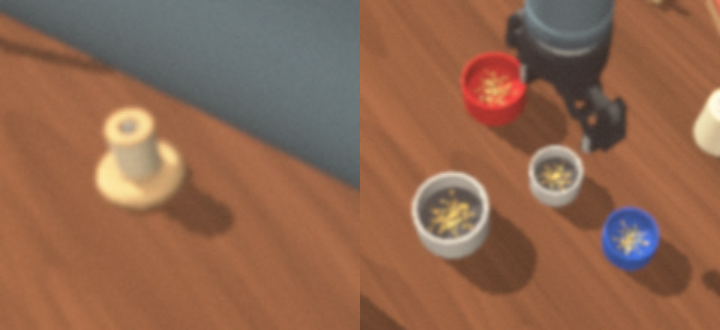

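The reel is seated on its stand (left crop), and the gripper is above the small grey tin (right crop 556,175). Gripping the tin.

Emit:
send_rows([
  [[-0.023,0.008,0.45],[0,0,0],0],
  [[0,0,0.45],[0,0,0],0],
  [[0,0,0.45],[0,0,0],0],
  [[0,0,0.4],[0,0,0],0],
  [[0,0,0.35],[0,0,0],0],
  [[0,0,0],[0,0,0],0],
  [[0,0,0],[0,0,0],0.2],
  [[0,0,0],[0,0,0],0.3],
  [[0,0,0],[0,0,0],0.4],
  [[0,0,0],[0,0,0],0.6],
  [[0,0,0],[0,0,0],1],
  [[0,0,0],[0,0,0],1],
  [[0,0,0],[0,0,0],1],
  [[0,0,0],[0,0,0],1],
])

```text
time: 18.65
tool_pos: [0.3761, -0.2838, 0.0098]
eef_rot: [-0.005, 3.139, 0.001]
force: [-1.6, 2.1, 8.7]
gripper_width: 0.0567
gripper_force: 62.3
```

Emit:
send_rows([
  [[0,0,-0.1],[0,0,0],1],
  [[0,0,-0.3],[0,0,0],1],
  [[0,0,-0.4],[0,0,0],1],
  [[0,0,-0.3],[0,0,0],1],
  [[0,0,-0.1],[0,0,0],1],
  [[-0.13,0.195,0],[0,0,0],1],
  [[-0.257,0.389,0],[0,0,0],1],
  [[-0.257,0.389,0],[0,0,0],1],
  [[-0.257,0.389,0],[0,0,0],1],
  [[-0.257,0.389,0],[0,0,0],1],
  [[-0.257,0.389,0],[0,0,0],1],
  [[-0.257,0.389,0],[0,0,0],1],
  [[-0.257,0.389,0],[0,0,0],1],
  [[-0.257,0.389,0],[0,0,0],1],
  [[-0.257,0.389,0],[0,0,0],1],
  [[-0.257,0.389,0],[0,0,0],1],
  [[-0.257,0.389,0],[0,0,0],1],
  [[-0.257,0.389,0],[0,0,0],1],
  [[-0.257,0.389,0],[0,0,0],1],
  [[-0.13,0.195,0],[0,0,0],1],
])

```text
time: 21.15
tool_pos: [0.6438, 0.1284, 0.0972]
eef_rot: [0.01, -3.14, -0.001]
force: [0.4, 0.1, -0.7]
gripper_width: 0.0566
gripper_force: 64.0
```

Emit:
send_rows([
  [[0,0,0],[0,0,0],1],
  [[0,0,0],[0,0,0],1],
])

```text
time: 21.4
tool_pos: [0.6429, 0.1231, 0.0978]
eef_rot: [0.001, -3.14, 0.003]
force: [-0.6, -0.1, -1.8]
gripper_width: 0.0567
gripper_force: 64.0
```

```bash
python3 - <<'E'
from h import *
go(646,124.5,16)
im,P=cloud("side");save(cv2.resize(im[80:200,240:420],None,fx=3.5,fy=3.5),"pics/p6.png")
E
```

```text
t 21.4 tcp mm [642.9 123.1  97.8] xax [-1.    -0.001  0.001] zax [-0.001 -0.002 -1.   ] w 56.7 gf 64.0 F [-0.6 -0.1 -1.8] q [-0.7   0.6   0.6   1.71 -0.4   0.96  1.62]
units [-0.043  0.02   1.091]
```

View pics/p6.png

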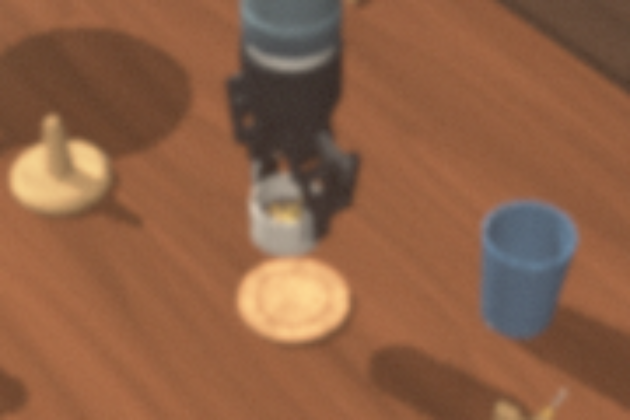

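The tin is held level above the coaster (crop 285,215). Lowering to just above seating, then opening.

Emit:
send_rows([
  [[-0.043,0.02,0.2],[0,0,0],1],
  [[0,0,0.25],[0,0,0],1],
  [[0,0,0.25],[0,0,0],1],
  [[0,0,0.2],[0,0,0],1],
  [[0,0,0.13],[0,0,0],1],
  [[0,0,0.05],[0,0,0],1],
  [[0,0,0],[0,0,0],1],
  [[0,0,0],[0,0,0],1],
])

```text
time: 22.45
tool_pos: [0.6478, 0.1272, 0.018]
eef_rot: [-0.005, 3.14, 0.001]
force: [0.2, 0.2, -1.1]
gripper_width: 0.0566
gripper_force: 64.0
```

Emit:
send_rows([
  [[0.02,-0.03,0.025],[0,0,0],1],
  [[0,0,0],[0,0,0],1],
  [[0,0,0],[0,0,0],0.3],
  [[0,0,0],[0,0,0],0.15],
  [[0,0,0],[0,0,0],0],
  [[0,0,0],[0,0,0],0],
  [[0,0,0],[0,0,0],0],
  [[0,0,-0.2],[0,0,0],0],
  [[0,0,-0.4],[0,0,0],0],
  [[0,0,-0.5],[0,0,0],0],
  [[0,0,-0.5],[0,0,0],0],
  [[0,0,-0.5],[0,0,0],0],
  [[0,0,0],[0,0,0],0],
])

```text
time: 24.08
tool_pos: [0.6489, 0.1247, 0.1783]
eef_rot: [-0.004, 3.132, 0.004]
force: [0.5, -0.9, -0.4]
gripper_width: 0.0853
gripper_force: 0.0
```

Emit:
send_rows([
  [[0.115,-0.635,0],[0,0,0],0],
  [[0.115,-0.635,0],[0,0,0],0],
  [[0.115,-0.635,0],[0,0,0],0],
  [[0.115,-0.635,0],[0,0,0],0],
  [[0.115,-0.635,0],[0,0,0],0],
  [[0.115,-0.635,0],[0,0,0],0],
  [[0.115,-0.635,0],[0,0,0],0],
  [[0.115,-0.635,0],[0,0,0],0],
  [[0.115,-0.635,0],[0,0,0],0],
  [[0.115,-0.635,0],[0,0,0],0],
  [[0,0,0],[0,0,0],0],
  [[0,0,0],[0,0,0],0],
])

```text
time: 25.58
tool_pos: [0.5603, -0.3513, 0.1721]
eef_rot: [0.003, -3.141, -0.002]
force: [0.5, 0.8, -0.8]
gripper_width: 0.0854
gripper_force: 0.0
```

```bash
python3 - <<'E'
from h import *
go(563,-351.3,22)
im,P=cloud("top")
def f(n,a,b,c,d,lo,hi):
    Q=P[b:d,a:c].reshape(-1,3);Q=Q[(Q[:,2]>lo)&(Q[:,2]<hi)];xy=(Q[:,:2]*1e3).astype(np.float32)
    print(n,len(Q),cv2.minEnclosingCircle(xy),"z",np.percentile(Q[:,2],[5,50,95])*1e3)
f("tin",238,146,283,190,.03,.06);f("reel",172,257,218,300,.05,.068)
save(cv2.resize(im[130:310,130:400],None,fx=2.5,fy=2.5),"pics/p7.png")
E
```

```text
t 25.57 tcp mm [ 560.3 -351.3  172.1] xax [-1.    -0.002  0.001] zax [-0.001  0.001 -1.   ] w 85.4 gf 0.0 F [ 0.5  0.8 -0.8] q [-0.03  0.55  0.72  1.65 -0.4   1.1   2.37]
units [-0.038 -0.003  2.002]
tin 116 ((642.6747436523438, 124.9381332397461), 29.015880584716797) z [30.80738652 41.47406197 46.51580443]
reel 92 ((370.19677734375, 274.56121826171875), 22.278583526611328) z [51.43982638 65.37588343 67.85983712]
```

View pics/p7.png

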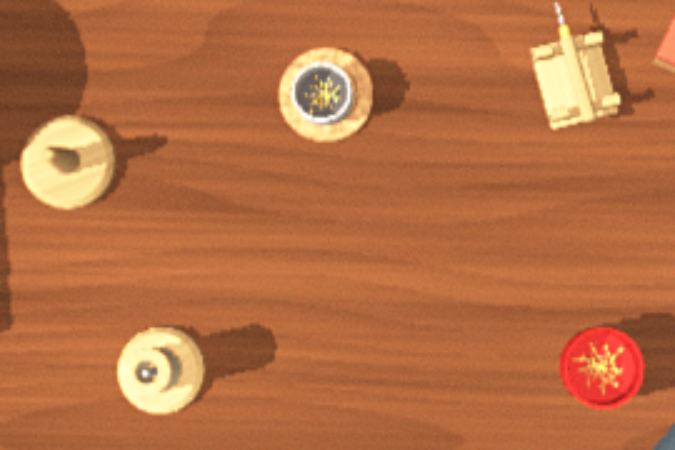

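The reel is on its spindle (crop 148,372), the tin is about 4 mm off the coaster's centre (crop 324,92), and the pricker is in its notches. Now the cone.

Emit:
send_rows([
  [[-0.038,-0.003,0.45],[0,0,0],0],
  [[0,0,0.45],[0,0,0],0],
  [[0,0,0.45],[0,0,0],0],
  [[0,0,0.4],[0,0,0],0],
  [[0,0,0.25],[0,0,0],0],
  [[0,0,0],[0,0,0],0],
  [[0,0,0],[0,0,0],0.2],
  [[0,0,0],[0,0,0],0.3],
  [[0,0,0],[0,0,0],0.4],
  [[0,0,0],[0,0,0],0.6],
  [[0,0,0],[0,0,0],1],
  [[0,0,0],[0,0,0],1],
  [[0,0,0],[0,0,0],1],
  [[0,0,0],[0,0,0],1],
])

```text
time: 27.38
tool_pos: [0.5646, -0.3527, 0.0251]
eef_rot: [-0.004, 3.139, -0.001]
force: [-0.8, 0.9, 5.9]
gripper_width: 0.0505
gripper_force: 61.0
```

Emit:
send_rows([
  [[0,0,-0.2],[0,0,0],1],
  [[0,0,-0.4],[0,0,0],1],
  [[0,0,-0.5],[0,0,0],1],
  [[0,0,-0.4],[0,0,0],1],
  [[0,0.5,0],[0,0,0],1],
  [[0,0.65,0],[0,0,0],1],
  [[0,0.65,0],[0,0,0],1],
  [[0,0.65,0],[0,0,0],1],
  [[0,0.65,0],[0,0,0],1],
  [[0,0.65,0],[0,0,0],1],
  [[0,0.65,0],[0,0,0],1],
  [[0,0.65,0],[0,0,0],1],
  [[0,0.65,0],[0,0,0],1],
  [[0,0.65,0],[0,0,0],1],
  [[0,0.65,0],[0,0,0],1],
  [[0,0.65,0],[0,0,0],1],
  [[0,0.65,0],[0,0,0],1],
  [[0,0.65,0],[0,0,0],1],
  [[0,0.65,0],[0,0,0],1],
])

```text
time: 29.75
tool_pos: [0.5615, 0.3694, 0.1362]
eef_rot: [-0.004, 3.141, 0.001]
force: [0.1, -1.0, -0.6]
gripper_width: 0.0502
gripper_force: 62.3
```

Emit:
send_rows([
  [[0,0.1,0],[0,0,0],1],
  [[0,0,0],[0,0,0],1],
  [[0,0,0],[0,0,0],1],
])

```text
time: 30.12
tool_pos: [0.5623, 0.3725, 0.1356]
eef_rot: [0.001, 3.141, -0.002]
force: [-0.2, -0.2, -0.6]
gripper_width: 0.0504
gripper_force: 62.3
```

```bash
python3 - <<'E'
from h import *
go(570.7,375.3,40)
im,P=cloud("side");save(cv2.resize(im[60:170,200:330],None,fx=4,fy=4),"pics/p8.png")
E
```

```text
t 30.12 tcp mm [562.3 372.5 135.6] xax [-1.     0.001 -0.001] zax [ 0.001 -0.002 -1.   ] w 50.4 gf 62.3 F [-0.2 -0.2 -0.6] q [-1.08  0.58  0.59  1.63 -0.36  1.04  1.19]
units [-0.111  0.039  1.275]
```

View pics/p8.png

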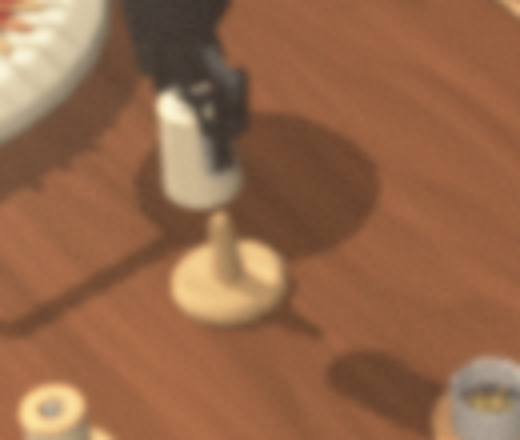

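The cone is upright over the peg (crop 222,215). Correcting 8 mm in x and lowering.

Emit:
send_rows([
  [[-0.111,0.039,0],[0,0,0],1],
  [[0,0,0.2],[0,0,0],1],
  [[0,0,0.25],[0,0,0],1],
  [[0,0,0.25],[0,0,0],1],
  [[0,0,0.25],[0,0,0],1],
  [[0,0,0.2],[0,0,0],1],
  [[0,0,0.09],[0,0,0],1],
  [[0,0,0],[0,0,0],1],
  [[0,0,0],[0,0,0],1],
])

```text
time: 31.3
tool_pos: [0.5716, 0.3763, 0.0418]
eef_rot: [-0.002, 3.138, -0.003]
force: [5.5, -3.2, -4.2]
gripper_width: 0.05
gripper_force: 62.4
```

Emit:
send_rows([
  [[0,0,0.025],[0,0,0],1],
  [[0,0,0],[0,0,0],1],
  [[0,0,0],[0,0,0],0.3],
  [[0,0,0],[0,0,0],0.15],
  [[0,0,0],[0,0,0],0],
  [[0,0,0],[0,0,0],0],
  [[0,0,0],[0,0,0],0],
  [[0,0,-0.2],[0,0,0],0],
  [[0,0,-0.4],[0,0,0],0],
  [[0,0,-0.5],[0,0,0],0],
  [[0,0,-0.5],[0,0,0],0],
  [[0,0,-0.5],[0,0,0],0],
  [[0,-0.6,0],[0,0,0],0],
  [[0,-0.6,0],[0,0,0],0],
  [[0,-0.6,0],[0,0,0],0],
  [[0,-0.6,0],[0,0,0],0],
  [[0,0,0],[0,0,0],0],
])

```text
time: 33.42
tool_pos: [0.5714, 0.1916, 0.1996]
eef_rot: [0.011, 3.14, -0.002]
force: [-0.5, 0.3, -0.0]
gripper_width: 0.0852
gripper_force: 0.0
```

```bash
python3 - <<'E'
from h import *
st()
im,P=cloud("top")
def f(n,a,b,c,d,lo,hi):
    Q=P[b:d,a:c].reshape(-1,3);Q=Q[(Q[:,2]>lo)&(Q[:,2]<hi)]
    if len(Q)<4: return print(n,len(Q))
    xy=(Q[:,:2]*1e3).astype(np.float32)
    print(n,len(Q),np.round(cv2.minEnclosingCircle(xy)[0]),round(cv2.minEnclosingCircle(xy)[1]),"z",np.percentile(Q[:,2],[5,50,95])*1e3)
f("reel",172,257,218,300,.05,.09);f("cone",125,165,185,225,.085,.12);f("cup",290,82,333,130,.06,.12)
f("box",386,100,446,172,.03,.06)
R=P[140:184,340:384];m=R[...,2]>.018
a=cv2.resize(im[150:300,125:285],None,fx=2.5,fy=2.5)
s,_=cloud("side");b=cv2.resize(s[80:230,190:350],None,fx=2.5,fy=2.5)
save(np.hstack([a,b]),"pics/p9.png")
E
```

```text
t 33.42 tcp mm [571.4 191.6 199.6] xax [-1.     0.007 -0.002] zax [ 0.002 -0.001 -1.   ] w 85.2 gf 0.0 F [-0.5  0.3 -0. ] q [-0.95  0.38  0.69  1.77 -0.27  1.08  1.4 ]
reel 0
cone 119 [567. 381.] 23 z [87.86634658 92.17200348 98.61972834]
cup 346 [790.   1.] 38 z [62.17479017 82.69757055 94.7844157 ]
box 1658 [ 730. -264.] 74 z [36.45304066 40.61054946 44.75678463]
```

View pics/p9.png

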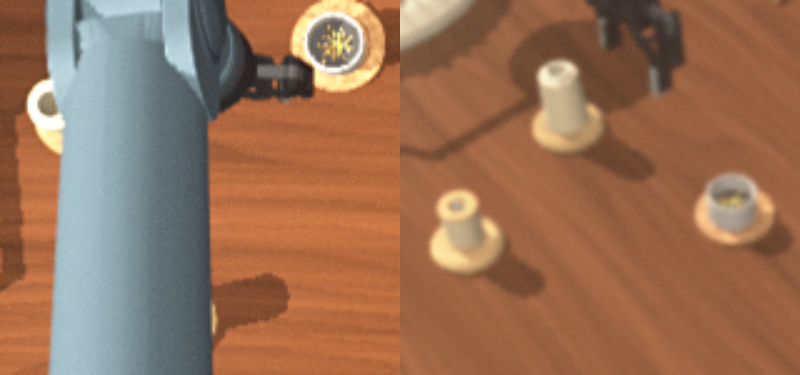

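Cone, reel and tin stand on their bases in the right crop (566,95; 462,215; 733,200), but the arm hides part of the top view. I'll move away and measure.

Emit:
send_rows([
  [[0,-0.6,-0.3],[0,0,0],0],
  [[0,-0.6,0],[0,0,0],0],
  [[0,-0.6,0],[0,0,0],0],
  [[0,-0.6,0],[0,0,0],0],
  [[0,-0.6,0],[0,0,0],0],
  [[0,-0.6,0],[0,0,0],0],
  [[0,-0.6,0],[0,0,0],0],
  [[0,-0.6,0],[0,0,0],0],
  [[0,-0.6,0],[0,0,0],0],
  [[0,-0.6,0],[0,0,0],0],
  [[0,-0.6,0],[0,0,0],0],
  [[0,0,0],[0,0,0],0],
  [[0,0,0],[0,0,0],0],
])

```text
time: 35.15
tool_pos: [0.5731, -0.2945, 0.2202]
eef_rot: [-0.009, 3.141, 0.002]
force: [-0.9, 0.5, -0.6]
gripper_width: 0.0857
gripper_force: 0.0
```

```bash
python3 - <<'E'
from h import *
st()
Ps=[cloud("top")[1] for _ in range(4)];P=np.nanmedian(Ps,0)
def f(n,a,b,c,d,lo,hi):
    Q=P[b:d,a:c].reshape(-1,3);Q=Q[(Q[:,2]>lo)&(Q[:,2]<hi)]
    if len(Q)<4: return print(n,len(Q))
    xy=(Q[:,:2]*1e3).astype(np.float32);A=np.c_[Q[:,:2],np.ones(len(Q))];k=np.linalg.lstsq(A,Q[:,2],rcond=None)[0]
    print(n,len(Q),np.round(cv2.minEnclosingCircle(xy)[0]),round(cv2.minEnclosingCircle(xy)[1]),"z",np.round(np.percentile(Q[:,2],[5,50,95])*1e3),"slope",np.round(k[:2],2))
f("reel",172,257,218,300,.064,.09);f("conetop",125,160,185,225,.086,.12);f("conebody",125,160,185,225,.03,.12);f("tin",238,146,283,190,.036,.06);f("rest",340,130,384,184,.025,.05)
im,_=imaging.get_image("top");a=cv2.resize(im[130:300,125:385],None,fx=2.5,fy=2.5);save(a,"pics/p10.png")
E
```

```text
t 35.15 tcp mm [ 573.1 -294.5  220.2] xax [-1.    -0.006 -0.   ] zax [ 0.     0.001 -1.   ] w 85.7 gf 0.0 F [-0.9  0.5 -0.6] q [-0.19  0.48  0.81  1.65 -0.37  1.17  2.28]
reel 241 [371. 275.] 22 z [67. 70. 72.] slope [-0.01 -0.01]
conetop 232 [569. 378.] 23 z [88. 91. 98.] slope [0.04 0.  ]
conebody 543 [570. 374.] 27 z [36. 79. 97.] slope [0.01 0.38]
tin 89 [643. 125.] 29 z [37. 42. 44.] slope [-0.01  0.01]
rest 366 [ 682. -120.] 60 z [29. 34. 38.] slope [-0.   -0.01]
```

View pics/p10.png

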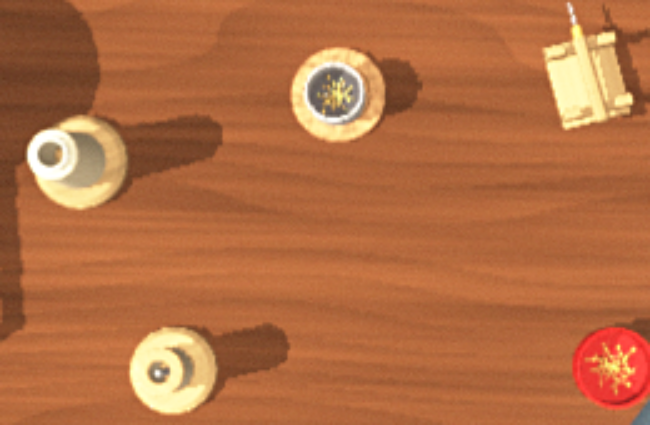

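All four are home and level: reel (371,275), cone top (569,378), tin (643,125), and pricker in both notches. The cup and box have not moved. Handing in.

```bash
python3 -c "
from station import ctrl
print(ctrl.sign_off())"
```

```text
the job is handed in; nothing more can be done
None
```

The cone, reel, tin and pricker are all home and released, the cup and bobbin box show no movement, and the job was handed in at about 35 s; the sign-off returned no verdict, so the result rests on my last camera check.

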